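Pin the chart stand and hold the spring clip open over the chart card

TASK

On the dressing trolley, lock the swivelling chart stand by dropping its loose lock pin fully home through the holes in the swivel tongue and the base, and let go of it. Then pick up the spring clip by squeezing its two levers, keep it squeezed wide open, and bring it down square over the middle of the chart card's top edge, so that the edge stands well inside the gaping jaws without touching the clip and a nurse could slip a sheet in. Finish there, still holding the clip open; do not let it go, and leave the tape and bottles alone.

Things in the scene. Friction and masses are not known exactly. Their poses are not given: they have to be found in the camera images.
- stand: Fixed aluminium base of the chart stand, 150 (its x) x 70 (its y) x 22 mm high, with a 44 mm square lock lug reaching out at its +y side (hole centre 85 mm from the origin). Origin: centre of the underside. Placed on the table at a varying position and yaw; does not move.
- card: Steel swivel carrier with a stiff white chart card, turning together about the vertical axis through the stand's origin, +-0.25 rad; a soft spring (0.5 N m/rad) keeps it centred so the holes line up. Origin on that axis, 22 mm above the trolley top; axes as the stand's. Card upright, 4 mm thick (y), 150 mm long (x). Its 10 mm thick tongue lies over the lug, tongue top at 34 mm.
- card_top (a point): Middle of the card's top edge, 165 mm above the trolley top; x runs along the edge, y is normal to the card.
- lock_hole (a point): Mouth of the vertical lock hole, on its axis at the upper face of the tongue, 34 mm above the trolley top, 83 mm from the card's face; z up, axes as the stand's. The hole, 13 mm in diameter, goes through the 10 mm tongue, a 2 mm gap and the 22 mm base.
- pin_block: Fixed aluminium block 50 x 50 x 36 mm high in which the lock pin is parked upright in a 13 mm hole. Origin: centre of the underside.
- pin_grip (a point): On the axis of the loose upright steel lock pin, mid-grip; z up. 10 mm shank 32 mm long with tapered foot, then a collar 24 mm across and 5 mm thick, then a round grip 20 mm across, 41 mm long. Point is 28 mm above the collar's underside, 60 mm above the foot, 18 mm below the top. Height of the point: parked (collar on block) 64 mm, fully home (collar on tongue) 62 mm.
- clip: Loose steel spring clip (70 g) standing on its shut jaws, levers up, 50 mm long along its x. Origin: centre of its underside; z up. Pivot barrel (6 mm radius, along x) 40 mm above the origin; jaws reach 40 mm below the pivot. Levers: plates 40 mm wide (x), 42 mm tall above the pivot, splayed in a V at rest, about 52 mm over their tops, which are 76 mm above the trolley top.
- clip_grip (a point): Midway between the levers, 25 mm above the pivot: the height to squeeze at. Axes as the clip's; levers and jaws move along y. Squeezed to 28 mm over the outside the levers are parallel and stop: fully open, lips 23 mm apart, lip ends 63 mm below this point, free depth to the barrel 32 mm. The spring resists with about 5 N at first, 10 N fully open; released, it snaps shut.
- jaw_a (a joint): Opening of the clip's jaw on its +y side: 0 shut, 0.30 rad fully open.
- jaw_b (a joint): Opening of the clip's jaw on its -y side, always equal to the other.
- tape: Bystander: roll of white tape, 56 mm across, 25 mm tall; origin under its centre.
- saline: Bystander: clear bottle with a blue cap, 68 mm across, 190 mm tall; origin under its centre.
- spray: Bystander: small white bottle, 36 mm across, 120 mm tall; origin under its centre.
- pin: The lock pin (about 50 g) itself, with its origin at the foot's tip, z up along its axis (see pin_grip).
Mind the look-alikes: they are no part of the job. What is shaped like the clip but green is not meant.

How it is judged:
By the outcome, as a careful person would: the job done as asked, in the order asked, and still so for the second after the job is handed in, while the arm keeps its last pose, push and grip.
It also fails if it takes over 59 s, if anything falls off the work surface, if the arm or the gripper's body presses on something with over 40 N, if the wrist force passes 120 N, or if a joint passes its speed limit or range.

ROBOT

A 6-joint arm with a two-finger parallel gripper is mounted at the origin on the work surface. World frame = base frame: x ahead of the robot, y to its left, z up, the work surface at z = 0. Lengths are in m, angles in rad, forces in N, time in s.
With the tool pointing down it reaches from about 0.35 to 0.85 m from the base axis. Payload 8.1 kg.
Tool frame: the origin (TCP) lies between the finger pads; the fingertips stand 11 mm ahead of it and the grasp point (between the pads) lies 8 mm behind it; z points along the fingers, y is the line along which they close (so a half turn about z gives the same grasp; the last joint's range is limited). The gripper opens to 85 mm and grips with 20 to 120 N. Pads are 22 mm wide; open, the fingers measure 114 mm over their backs; the gripper's body (76 mm by 85 mm) begins 54 mm behind the grasp point. The pads swing forward as they close: fully open they stand 13 mm farther back than shut.
Start: joints at [1.135, 0.13, 1.488, -0, 1.523, -0.085], TCP at [0.206, 0.563, 0.242] pointing down, gripper open.
Joint ranges: [-2.96, 2.96], [-0.89, 2.26], [0.02, 2.5], [-1.34, 4.48], [0, 2.73], [-2.66, 2.66]. Speed limits (rad/s): [2.39, 2.39, 2.79, 3.14, 3.14, 3.14].

INTERFACE

Orientations are given as a rotation vector (axis times angle).
In Python, from rig import ctrl, camera, calibration gives the robot as it stands.
- The arm moves only by the tool apply_moves, never from a script. Its argument "series" is a list of rows, each a list of 7 numbers: the shift along the tool's x, y, z in mm, then the turn, a rotation vector about the tool's x, y, z in degrees, then the closure in counts, from 0 (fully open) to 255 (shut). A call has exactly 8 rows; each row shifts and turns the commanded pose from where the row before left it, along the tool's axes as they then stand; what a row does not reach is not made up. A row lasts 1/12 s, in which the tool goes at most 41.7 mm and 7.16 degrees, less where a joint would pass 70% of its speed; a pose out of reach is approached as far as the arm can. A call is refused whole if a number of a shift passes 41.7 or a number of a turn 7.16, either way. A call with a gripper value outside its range is refused whole. The fingers move at their own pace and stop on an object; "squeeze" is the grip in N (left out, the last holds). Time passes only in rows, so rows that do not move let the fingers close, or fill a call up. It gives the time, the measured TCP pose, the force, the opening and the grip force at its end, in the units of the state.
- ctrl.observe(): the state, without advancing time (a new reading comes with each control period).
- camera(name): name is "scene" or "top" or "wrist"; returns the picture (420x560x3 uint8, red, green, blue); there is no depth.
- calibration(name): a dict with "K" (3x3 intrinsics, pixels), "dist_coeffs" ([k1, k2, p1, p2, k3] as OpenCV has them; the pictures are not rectified), "rvec" (rotation vector, rad) and "tvec" (3), from world to camera coordinates, as OpenCV has them. Camera axes: x right, y down, z forward; pixel columns grow to the right and rows downward; lengths in m; the calibration is good to about 2 mm. A picture is of the moment at which its call begins: read the wrist's pose just before it. calibration takes no time and is no camera call; for the wrist camera it gives the pose at the moment of the call.
- ctrl.job_done(): hands the job in; it is judged then, once.
The state is a dict: "t": time; "q": joint angles; "qd": joint speeds; "effort": joint torques, N m; "position": TCP position; "orientation": TCP orientation; "contact_force": force on the tool from outside, world axes, zero at the start; "ft_torque": the same for the moment, N m; "opening": finger opening in m; "grip_force": force on a finger pad.
Only numpy, scipy, OpenCV 4.12 (cv2) and the standard library are available. Lean on these libraries where they do the work, as an engineer would, in place of code of your own. Each camera call takes 0.05 s, during which the arm holds its last target. There are 200 camera calls.

## Working session

There is one attempt and no reset: what is moved stays moved. The work goes in short steps, Python scripts to look and compute and a tool call to move; the robot and the scene stay as the last step left them, time stands still between calls to the robot, and variables do not carry over. Pictures are saved under pics/ and viewed, at most 13 in all, crops included, and the job is handed in when it is done.

Besides the shell and the picture viewer there is one more tool, called after "Request:" as name(argument=value, ...) on one line, values as JSON. apply_moves: Moves the arm, as the interface text tells. Its arguments: {"type":"object","properties":{"series":{"type":"array"},"squeeze":{"type":"number"}},"required":["series"]}

```bash
mkdir -p pics; ls; cat > h.py <<'E'
import numpy as np, cv2
from rig import ctrl, camera, calibration
def snap(name,f):
    c=calibration(name); im=camera(name); cv2.imwrite('pics/'+f,cv2.cvtColor(np.asarray(im),cv2.COLOR_RGB2BGR)); np.save('pics/'+f+'.npy',{'c':c,'im':np.asarray(im)},allow_pickle=True); return im,c
def load(f):
    d=np.load('pics/'+f+'.npy',allow_pickle=True).item(); return d['im'],d['c']
def ray(c,uv):
    p=cv2.undistortPoints(np.array([[uv]],float),np.array(c['K']),np.array(c['dist_coeffs']))[0,0]
    R=cv2.Rodrigues(np.array(c['rvec'],float))[0]; t=np.array(c['tvec'],float).ravel()
    return -R.T@t, R.T@np.array([p[0],p[1],1.])
def onz(c,uv,z):
    o,d=ray(c,uv); return o+d*(z-o[2])/d[2]
def proj(c,P):
    return cv2.projectPoints(np.array(P,float).reshape(-1,1,3),np.array(c['rvec'],float),np.array(c['tvec'],float),np.array(c['K']),np.array(c['dist_coeffs']))[0][:,0]
E
python3 - <<'E'
from h import *
for n in ['scene','top','wrist']: im,c=snap(n,n+'0.png')
s=ctrl.observe(); print(s)
a=cv2.imread('pics/top0.png');print(a.shape)
E
```

```text
pics
{'t': 0.15, 'q': array([ 1.13461292e+00,  1.31001470e-01,  1.48901090e+00,  1.35303014e-05,
        1.52299061e+00, -8.53943753e-02]), 'qd': array([-4.89067132e-04, -4.11090076e-03, -2.15002778e-03,  1.46330862e-06,
        1.76152908e-04,  9.27143965e-04]), 'effort': array([ 1.39777962e-04, -5.70070589e+01, -5.01155269e+01, -3.58856669e-04,
        9.81520163e-03, -1.67592937e-06]), 'position': array([0.20598731, 0.56311254, 0.24148717]), 'orientation': array([-5.48132435e-01, -3.09302181e+00,  2.13469974e-03]), 'contact_force': array([-0.0466542 , -0.0601268 , -0.76437009]), 'ft_torque': array([ 0.04154084, -0.0281254 , -0.00017992]), 'grip_force': 0.0, 'opening': 0.08521480255939765}
(420, 560, 3)
```

View pics/top0.png

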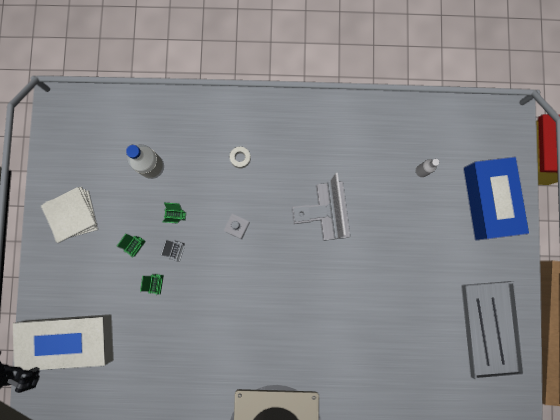

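View pics/scene0.png

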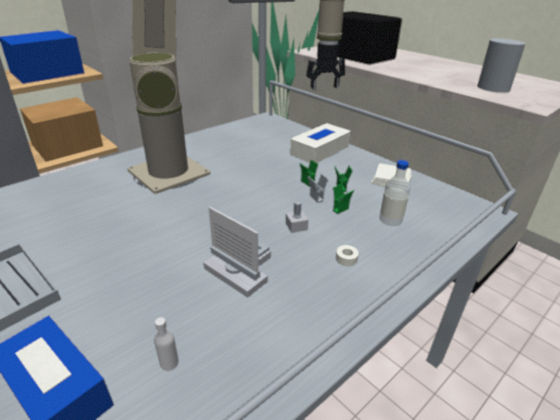

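The top view shows the steel clip at about (173,250) with three green look-alikes around it, the parked pin at (236,226), and the stand with its lug at (302,213) and card near (340,205). The scene view agrees, with the tape, saline and spray clear of these.

```bash
python3 - <<'E'
from h import *
im,c=load('top0.png')
b=cv2.imread('pics/top0.png')[165:300,120:360]
cv2.imwrite('pics/crop.png',cv2.resize(b,None,fx=3.3,fy=3.3,interpolation=cv2.INTER_CUBIC))
print(ray(c,(280,210))[0])
for n,uv,z in [('clip',(173,250),.07),('pin',(236,226),.08),('lug',(302,213),.034),('cardtop',(338,200),.165)]: print(n,onz(c,uv,z))
E
```

```text
[0.43494022 0.01742595 1.32677524]
clip [0.46400791 0.27058535 0.07      ]
pin [0.52844918 0.11305243 0.08      ]
lug [ 0.57078456 -0.05445287  0.034     ]
cardtop [ 0.5901861  -0.13126102  0.165     ]
```

View pics/crop.png

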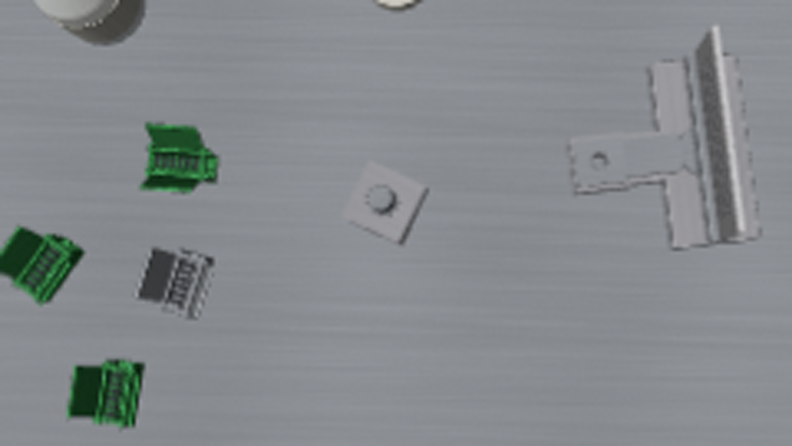

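```bash
cat >> h.py <<'E'
from scipy.spatial.transform import Rotation as Ro
def go(P,yaw=None,s=None):
    """tool shift (mm) and tool turn about z (deg) to bring TCP to P, tool down with tool y at angle yaw (deg)"""
    s=s or ctrl.observe(); R=Ro.from_rotvec(s['orientation']); y=R.as_matrix()[:,1]; cy=np.degrees(np.arctan2(y[1],y[0]))
    out=np.round(R.inv().apply(np.array(P)-s['position'])*1e3,1)
    tv=None
    if yaw is not None:
        a=np.radians(yaw); yy=np.array([np.cos(a),np.sin(a),0]); zz=np.array([0,0,-1.]); T=Ro.from_matrix(np.c_[np.cross(yy,zz),yy,zz])
        tv=np.round((R.inv()*T).as_rotvec(degrees=True),2)
    print('yaw',round(cy,2),'shift',out,'turn',tv,'pos',np.round(s['position'],4),'t',s['t'])
E
python3 - <<'E'
from h import *
im,c=load('top0.png')
f=lambda x,y:(120+x/3.3,165+y/3.3)
pin=onz(c,f(381,196),.082);hole=onz(c,f(600,160),.034)
a=onz(c,f(713,28),.165);b=onz(c,f(742,238),.165)
print(pin,hole,a,b,np.linalg.norm(a-b),np.degrees(np.arctan2(*(a-b)[1::-1])),(a+b)/2)
print('clip',onz(c,f(177,283),.05),'x ang', [np.degrees(np.arctan2(*(onz(c,f(*p),.076)-onz(c,f(*q),.076))[1::-1])) for p,q in [((155,250),(138,298)),((213,258),(193,318))]])
s=ctrl.observe();w=calibration('wrist');print('cam in tool',Ro.from_rotvec(s['orientation']).inv().apply(ray(w,(280,210))[0]-s['position']), Ro.from_rotvec(s['orientation']).inv().apply(ray(w,(280,210))[1]))
go([*pin[:2],.22],70)
E
```

```text
[0.5322966  0.11441122 0.082     ] [ 0.56949873 -0.0540066   0.034     ] [ 0.65335525 -0.1257504   0.165     ] [ 0.50319143 -0.14860364  0.165     ] 0.1518928764168164 8.653371790044813 [ 0.57827334 -0.13717702  0.165     ]
clip [0.46258311 0.27288779 0.05      ] x ang [np.float64(-16.879282461042653), np.float64(-15.971332918770678)]
cam in tool [ 7.42633280e-02  4.07275280e-05 -1.32040977e-01] [-0.30023765  0.0100155   0.95392548]
yaw 69.9 shift [-460.6 -309.2   21.9] turn [-0.08 -0.01 -0.1 ] pos [0.206  0.5631 0.2415] t 0.15
```

Request:
apply_moves(series=[[-29,-19.5,1.4,0,0,0,0],[-29,-19.5,1.4,0,0,0,0],[-29,-19.5,1.4,0,0,0,0],[-29,-19.5,1.4,0,0,0,0],[-29,-19.5,1.4,0,0,0,0],[-29,-19.5,1.4,0,0,0,0],[-29,-19.5,1.4,0,0,0,0],[-29,-19.5,1.4,0,0,0,0]], squeeze=30)

```text
t: 0.82
position: [0.371, 0.3357, 0.2308]
orientation: [-0.548, -3.093, 0.0]
contact_force: [1.4, 0.1, -0.6]
opening: 0.0856
grip_force: 0.0
```

Request:
apply_moves(series=[[-29,-19.5,1.4,0,0,0,0],[-29,-19.5,1.4,0,0,0,0],[-29,-19.5,1.4,0,0,0,0],[-29,-19.5,1.4,0,0,0,0],[-29,-19.5,1.4,0,0,0,0],[-29,-19.5,1.4,0,0,0,0],[-25.6,-16.2,1.4,0,0,0,0],[0,0,0,0,0,0,0]])

```text
t: 1.48
position: [0.5143, 0.1391, 0.2206]
orientation: [0.555, 3.092, -0.003]
contact_force: [0.6, 0.0, 0.3]
opening: 0.0855
grip_force: 0.0
```

```bash
python3 - <<'E'
from h import *
im,c=snap('wrist','w1.png'); go([.5323,.1144,.22],70)
print(proj(c,[[.5323,.1144,.082],[.5323,.1144,.036]]))
E
```

```text
yaw 69.67 shift [-27.3 -18.3   0.7] turn [-0.05 -0.03 -0.33] pos [0.5131 0.1411 0.2207] t 1.5333
[[255.14130063 227.38029837]
 [258.04093591 209.83729238]]
```

View pics/w1.png

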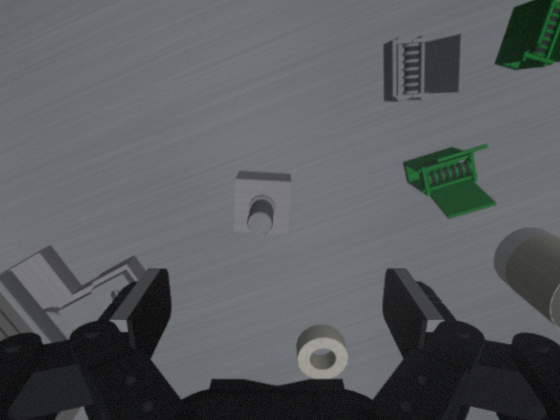

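The wrist view shows the parked pin with its top at about (260,225), the steel clip at (415,68), and part of the stand at lower left. The arm stopped about 33 mm short.

```bash
python3 - <<'E'
from h import *
im,c=load('w1.png')
print(onz(c,(260,224),.082),onz(c,(264,171),.036),[onz(c,p,.036) for p in [(237,180),(291,182),(289,234),(234,233)]])
g=im[205:245,240:285,0]; print(g[::3,::3])
P=onz(c,(260,224),.082);go([P[0],P[1],.064+.008],70)
# clip: lever tops ends
cl={k:onz(c,uv,.076) for k,uv in dict(l1=(385,41),l2=(386,101),r1=(460,35),r2=(459,93)).items()};print(cl, sum(cl.values())/4)
E
```

```text
[0.53098833 0.11901194 0.082     ] [0.50067476 0.13225995 0.036     ] [array([0.49993175, 0.10689654, 0.036     ]), array([0.51827266, 0.15121614, 0.036     ]), array([0.56417657, 0.13285173, 0.036     ]), array([0.54557383, 0.08534255, 0.036     ])]
[[124 121 122 101  60  53  56  61  61  63  68 106 119 121 123]
 [123 123 124 104  53  55  61  62  63  58  56 100 121 121 119]
 [122 122 119  83  50  59  69  71  63  60  60  92 120 120 122]
 [121 124 121  63  72 106 110 110 102  81  63  93 121 125 120]
 [119 118 119  75 112 111 109 112 112 111  81 107 122 119 121]
 [121 123 117 106 111 110 112 113 111 117 104 108 123 121 121]
 [122 123 115 111 110 111 113 115 114 115 106 115 122 123 122]
 [122 123 122 105 109 111 112 114 112 114 106 117 121 117 118]
 [122 122 124 112 114 112 111 115 111 112 102 120 123 120 123]
 [113 113 117 115 110 114 117 112 110 105 121 123 120 123 123]
 [106 110 107 112 110 111 111 108 110 115 112 116 112 112 113]
 [112 113 111 111 111 110 115 112 110 109 111 109 112 112 115]
 [110 109 111 111 113 112 109 109 110 115 114 113 111 114 114]
 [111 112 112 111 113 110 110 110 114 114 113 114 114 114 116]]
yaw 69.67 shift [-24.5 -14.3 148.7] turn [-0.05 -0.03 -0.33] pos [0.5131 0.1411 0.2207] t 1.5333
{'l1': array([0.4360358 , 0.24937238, 0.076     ]), 'l2': array([0.47575827, 0.23880992, 0.076     ]), 'r1': array([0.45001712, 0.30078824, 0.076     ]), 'r2': array([0.48853892, 0.29117916, 0.076     ])} [0.46258753 0.27003743 0.076     ]
```

Request:
apply_moves(series=[[-6,-3.6,10,0,0,0,0],[-6,-3.6,10,0,0,0,0],[-6,-3.6,10,0,0,0,0],[-6,-3.6,10,0,0,0,0],[0,0,10,0,0,0,0],[0,0,0,0,0,0,0],[0,0,0,0,0,0,0],[0,0,0,0,0,0,0]])

```text
t: 2.2
position: [0.5296, 0.1222, 0.1714]
orientation: [-0.548, -3.093, -0.0]
contact_force: [-0.2, 0.2, 0.4]
opening: 0.0853
grip_force: 0.0
```

```bash
python3 - <<'E'
from h import *
im,c=snap('wrist','w2.png')
z=proj(c,[[.531,.119,.082]])[0].astype(int);print(z, ctrl.observe()['qd'])
x0,y0=max(z[0]-110,0),max(z[1]-110,0)
b=cv2.imread('pics/w2.png')[y0:y0+200,x0:x0+240];print(x0,y0)
cv2.imwrite('pics/w2c.png',cv2.resize(b,None,fx=3,fy=3))
go([.531,.119,.072],70)
E
```

```text
[272 220] [ 0.00051166 -0.00763091 -0.00350391  0.0006     -0.00247212 -0.00082905]
162 110
yaw 69.92 shift [-2.  -2.7 99.9] turn [ 0.03  0.04 -0.08] pos [0.5299 0.1222 0.1719] t 2.25
```

View pics/w2c.png

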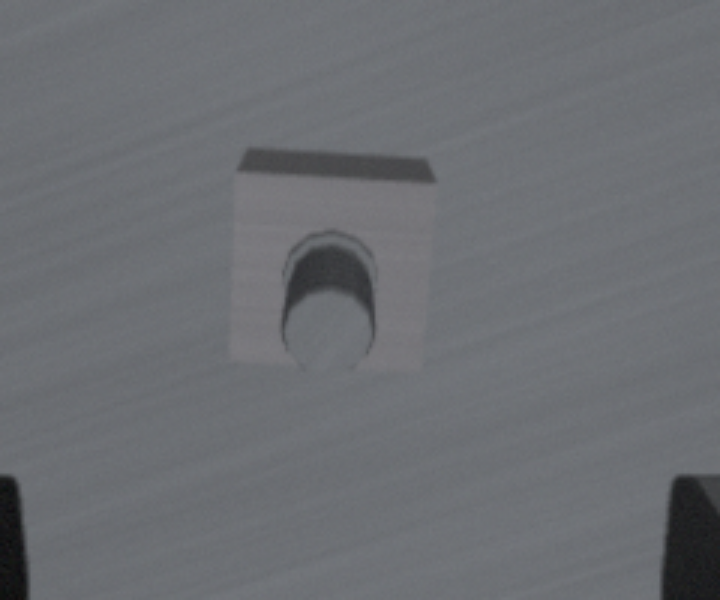

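The close-up shows the pin top at full-frame pixel (271,220), which matches my estimate of (0.531, 0.119). Descending to grasp.

Request:
apply_moves(series=[[-1,-1.4,22,0,0,0,60],[-1,-1.3,22,0,0,0,60],[0,0,22,0,0,0,60],[0,0,22,0,0,0,60],[0,0,16,0,0,0,60],[0,0,8,0,0,0,60],[0,0,0,0,0,0,60],[0,0,0,0,0,0,60]])

```text
t: 2.92
position: [0.531, 0.1188, 0.06]
orientation: [0.548, 3.093, 0.0]
contact_force: [-0.1, -0.2, 0.5]
opening: 0.0651
grip_force: 0.0
```

Request:
apply_moves(series=[[0,0,0,0,0,0,255],[0,0,0,0,0,0,255],[0,0,0,0,0,0,255],[0,0,0,0,0,0,255],[0,0,0,0,0,0,255],[0,0,0,0,0,0,255],[0,0,0,0,0,0,255],[0,0,0,0,0,0,255]])

```text
t: 3.58
position: [0.5314, 0.1187, 0.0604]
orientation: [0.548, 3.092, 0.001]
contact_force: [-2.2, 0.4, 6.3]
opening: 0.0193
grip_force: 29.2
```

Request:
apply_moves(series=[[0,0,-10,0,0,0,255],[0,0,-10,0,0,0,255],[0,0,-15,0,0,0,255],[0,0,-20,0,0,0,255],[0,0,-20,0,0,0,255],[0,0,0,0,0,0,255],[0,0,0,0,0,0,255],[0,0,0,0,0,0,255]])

```text
t: 4.25
position: [0.5305, 0.1186, 0.1343]
orientation: [0.548, 3.093, 0.0]
contact_force: [0.1, 0.4, -1.0]
opening: 0.0194
grip_force: 29.3
```

```bash
python3 - <<'E'
from h import *
go([.569,-.051,.135],70)
im,c=load('w1.png'); print(onz(c,(115,292),.034))
E
```

```text
yaw 69.9 shift [ -94.4 -146.    -0.7] turn [ 0.   0.  -0.1] pos [0.5305 0.1186 0.1343] t 4.25
[ 0.56337616 -0.05036102  0.034     ]
```

Request:
apply_moves(series=[[-9,-14,0,0,0,0,255],[-14,-21,0,0,0,0,255],[-16,-25,0,0,0,0,255],[-16,-25,0,0,0,0,255],[-16,-25,0,0,0,0,255],[-14,-22,0,0,0,0,255],[-9,-14,0,0,0,0,255],[0,0,0,0,0,0,255]])

```text
t: 4.92
position: [0.5682, -0.054, 0.1328]
orientation: [-0.553, -3.091, 0.002]
contact_force: [0.7, 1.2, -0.9]
opening: 0.0192
grip_force: 29.4
```

Request:
apply_moves(series=[[0,0,0,0,0,0,255],[0,0,0,0,0,0,255],[0,0,0,0,0,0,255],[0,0,0,0,0,0,255],[0,0,0,0,0,0,255],[0,0,0,0,0,0,255],[0,0,0,0,0,0,255],[0,0,0,0,0,0,255]])

```text
t: 5.58
position: [0.5688, -0.0506, 0.1344]
orientation: [0.548, 3.093, 0.0]
contact_force: [1.0, -0.0, -0.2]
opening: 0.019
grip_force: 29.4
```

```bash
python3 - <<'E'
from h import *
s=ctrl.observe();im,c=snap('wrist','w3.png'); go([.569,-.051,.135],70)
P=s['position']; print(proj(c,[[.569,-.051,.034],[P[0],P[1],P[2]-.056]]))
b=cv2.imread('pics/w3.png')[160:360,160:400]
cv2.imwrite('pics/w3c.png',cv2.resize(b,None,fx=3,fy=3))
E
```

```text
yaw 69.91 shift [-0.3 -0.2 -0.6] turn [ 0.    0.01 -0.09] pos [ 0.5688 -0.0507  0.1344] t 5.6333
[[275.79224353 212.06951421]
 [276.23298234 236.0833341 ]]
```

View pics/w3c.png

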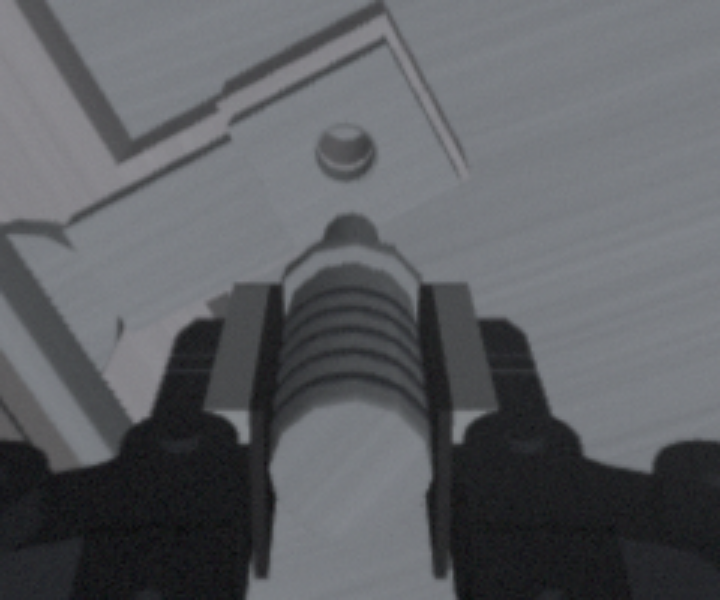

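The crop shows the tongue hole centred at full-frame (275,210.7), and the held pin is upright with its foot edge at (277,231). The fit needs only about 1 mm of correction.

```bash
python3 - <<'E'
from h import *
im,c=load('w3.png'); s=ctrl.observe()
h=onz(c,(275,210.7),.034); f=onz(c,(277.2,236.8),s['position'][2]-.056); d=h-f; d[2]=0
print(h,f,s['position'],Ro.from_rotvec(s['orientation']).inv().apply(d)*1e3)
im,c=load('scene0.png')
E
```

```text
[ 0.56791716 -0.05116695  0.034     ] [ 0.56937268 -0.05024063  0.07837491] [ 0.56878342 -0.05069285  0.13437491] [ 1.04886940e+00 -1.36984127e+00 -1.82988530e-04]
```

Request:
apply_moves(series=[[1,-1.4,8,0,0,0,255],[0,0,12,0,0,0,255],[0,0,12,0,0,0,255],[0,0,4,0,0,0,255],[0,0,0,0,0,0,255],[0,0,3,0,0,0,255],[0,0,4,0,0,0,255],[0,0,4,0,0,0,255]])

```text
t: 6.3
position: [0.5678, -0.0519, 0.0875]
orientation: [0.548, 3.092, -0.0]
contact_force: [-0.3, 0.1, -0.5]
opening: 0.0191
grip_force: 29.4
```

Request:
apply_moves(series=[[0,0,4,0,0,0,255],[0,0,4,0,0,0,255],[0,0,4,0,0,0,255],[0,0,4,0,0,0,255],[0,0,4,0,0,0,255],[0,0,4,0,0,0,255],[0,0,2,0,0,0,255],[0,0,0,0,0,0,255]])

```text
t: 6.97
position: [0.5669, -0.0517, 0.0605]
orientation: [-0.548, -3.092, 0.0]
contact_force: [0.3, 1.1, -1.0]
opening: 0.0192
grip_force: 29.4
```

Request:
apply_moves(series=[[0,0,1,0,0,0,255],[0,0,1,0,0,0,255],[0,0,0,0,0,0,255],[0,0,0,0,0,0,120],[0,0,0,0,0,0,120],[0,0,0,0,0,0,120],[0,0,0,0,0,0,120],[0,0,0,0,0,0,120]])

```text
t: 7.63
position: [0.5674, -0.0518, 0.0594]
orientation: [0.548, 3.093, -0.0]
contact_force: [-0.7, 0.4, 0.4]
opening: 0.0454
grip_force: 0.0
```

Request:
apply_moves(series=[[0,0,-12,0,0,0,120],[0,0,-20,0,0,0,120],[0,0,-30,0,0,0,60],[0,0,-30,0,0,0,30],[0,0,-30,0,0,0,0],[0,0,-20,0,0,0,0],[0,0,0,0,0,0,0],[0,0,0,0,0,0,0]])

```text
t: 8.3
position: [0.5686, -0.052, 0.2042]
orientation: [0.547, 3.089, 0.0]
contact_force: [-0.3, -0.1, -1.0]
opening: 0.0851
grip_force: 0.0
```

```bash
python3 - <<'E'
from h import *
im,c=snap('wrist','w4.png'); go([.4626,.270,.2],74)
b=cv2.imread('pics/w4.png')
cv2.imwrite('pics/w4c.png',b)
h=[.5675,-.0515]
print(proj(c,[[*h,.080],[*h,.039],[*h,.034],[.578,-.137,.165]]))
E
```

```text
yaw 69.9 shift [209.1 266.2   2. ] turn [ 0.01  0.08 -4.1 ] pos [ 0.5675 -0.0518  0.2022] t 8.35
[[276.29174161 199.33189874]
 [276.26174835 185.76954612]
 [276.25861114 184.35032858]
 [135.19930923 312.11606619]]
```

View pics/w4c.png

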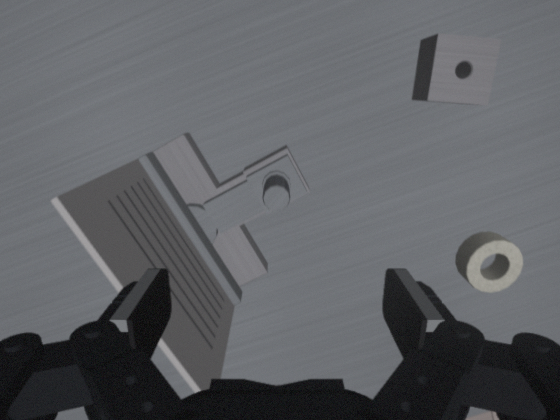

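The pin sits in the lug with its top at (276,199), exactly where a fully home pin should project. Now the clip.

Request:
apply_moves(series=[[10,12,0,0,0,0,0],[19,24,0,0,0,0,0],[23,30,0,0,0,0,0],[23,30,0,0,0,0,0],[23,30,0,0,0,0,0],[23,30,0,0,0,0,0],[23,30,0,0,0,0,0],[23,30,0,0,0,0,0]])

```text
t: 9.02
position: [0.4823, 0.2102, 0.1996]
orientation: [-0.548, -3.091, 0.002]
contact_force: [1.3, 0.3, -0.1]
opening: 0.0851
grip_force: 0.0
```

Request:
apply_moves(series=[[21,25,0,0,0,0,0],[14,17,10,0,0,0,0],[7,8,10,0,0,0,0],[0,0,0,0,0,-5.6,0],[0,0,0,0,0,0,0],[0,0,0,0,0,0,0],[0,0,0,0,0,0,0],[0,0,0,0,0,0,0]])

```text
t: 9.68
position: [0.4627, 0.2692, 0.1813]
orientation: [0.401, 3.116, -0.0]
contact_force: [-0.1, -0.4, -0.4]
opening: 0.0851
grip_force: 0.0
```

```bash
python3 - <<'E'
from h import *
im,c=snap('wrist','w5.png'); go([.4626,.270,.2],75.5)
b=cv2.imread('pics/w5.png')
p=proj(c,[[.4626,.27,.065]])[0].astype(int); x0,y0=max(p[0]-130,0),max(p[1]-100,0);print(p,x0,y0)
cv2.imwrite('pics/w5c.png',cv2.resize(b[y0:y0+200,x0:x0+260],None,fx=3,fy=3))
E
```

```text
yaw 75.35 shift [  0.4   0.7 -18.6] turn [ 0.01  0.01 -0.15] pos [0.4628 0.2693 0.1814] t 9.7333
[277 204] 147 104
```

View pics/w5c.png

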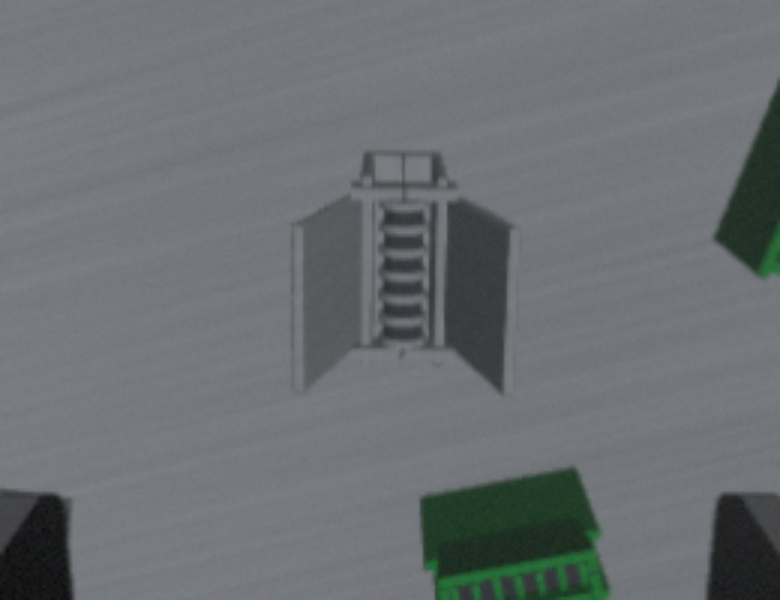

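The crop shows the clip square to the gripper, with its lever tops centred at full-frame (282,207). The green look-alikes stand clear of the fingers' path.

```bash
python3 - <<'E'
from h import *
im,c=load('w5.png')
q=[onz(c,(147+x/3,104+y/3),.076) for x,y in [(297,225),(298,392),(513,228),(507,393)]]
C=sum(q)/4;a=(q[1]+q[3]-q[0]-q[2]);print(C,np.degrees(np.arctan2(a[1],a[0])),np.linalg.norm(q[0]-q[2]),np.linalg.norm(q[0]-q[1]))
go([*C[:2],.057],75)
E
```

```text
[0.46256999 0.27302032 0.076     ] -15.251992858466014 0.047858268364946166 0.03957939148029168
yaw 75.35 shift [  1.2   3.6 124.4] turn [0.01 0.01 0.35] pos [0.4628 0.2693 0.1814] t 9.7333
```

Request:
apply_moves(series=[[0.6,1.8,24,0,0,0,30],[0.6,1.8,24,0,0,0,30],[0,0,24,0,0,0,30],[0,0,24,0,0,0,30],[0,0,18,0,0,0,30],[0,0,10,0,0,0,30],[0,0,0,0,0,0,30],[0,0,0,0,0,0,30]], squeeze=40)

```text
t: 10.4
position: [0.4623, 0.2733, 0.0575]
orientation: [-0.398, -3.116, 0.0]
contact_force: [1.3, -0.7, -0.1]
opening: 0.0755
grip_force: 0.0
```

Request:
apply_moves(series=[[0,0,0,0,0,0,80],[0,0,0,0,0,0,110],[0,0,0,0,0,0,140],[0,0,0,0,0,0,170],[0,0,0,0,0,0,200],[0,0,0,0,0,0,255],[0,0,0,0,0,0,255],[0,0,0,0,0,0,255]])

```text
t: 11.07
position: [0.4649, 0.2733, 0.062]
orientation: [0.396, 3.111, 0.0]
contact_force: [-5.9, -10.2, 26.2]
opening: 0.0296
grip_force: 39.4
```

Request:
apply_moves(series=[[0,0,0,0,0,0,255],[0,0,0,0,0,0,255],[0,0,0,0,0,0,255],[0,0,0,0,0,0,255],[0,0,0,0,0,0,255],[0,0,0,0,0,0,255],[0,0,0,0,0,0,255],[0,0,0,0,0,0,255]])

```text
t: 11.73
position: [0.465, 0.2733, 0.0619]
orientation: [0.396, 3.111, 0.001]
contact_force: [-5.7, -9.7, 26.5]
opening: 0.03
grip_force: 39.4
```

Request:
apply_moves(series=[[0,0,-4,0,0,0,255],[0,0,-8,0,0,0,255],[0,0,-12,0,0,0,255],[0,0,-20,0,0,0,255],[0,0,-25,0,0,0,255],[0,0,-25,0,0,0,255],[0,0,-25,0,0,0,255],[0,0,-25,0,0,0,255]])

```text
t: 12.4
position: [0.462, 0.2738, 0.2036]
orientation: [0.396, 3.116, 0.001]
contact_force: [0.4, 0.2, -1.0]
opening: 0.0269
grip_force: 40.3
```

Request:
apply_moves(series=[[0,0,-25,0,0,0,255],[0,0,-25,0,0,0,255],[0,0,-15,0,0,0,255],[0,0,0,0,0,0,255],[0,0,0,0,0,0,255],[0,0,0,0,0,0,255],[0,0,0,0,0,0,255],[0,0,0,0,0,0,255]])

```text
t: 13.07
position: [0.4615, 0.2733, 0.2646]
orientation: [-0.396, -3.114, 0.002]
contact_force: [0.3, 0.1, -0.7]
opening: 0.027
grip_force: 40.3
```

```bash
python3 - <<'E'
from h import *
im,c=snap('wrist','w6.png'); t,ct=snap('top','top6.png'); sc,cs=snap('scene','scene6.png'); s=ctrl.observe(); go([.52,.06,.27],98,s)
P=s['position'];p=proj(cs,[[*P]])[0].astype(int);h=proj(cs,[[.5675,-.0515,.05]])[0].astype(int);k=proj(cs,[[.578,-.137,.165]])[0].astype(int);print(p,h,k)
B=lambda f:cv2.imread('pics/'+f)
def crop(f,p,w=95,hh=70):
    x=max(0,min(560-w,p[0]-w//2));y=max(0,min(420-hh,p[1]-hh//2));print(f,x,y);return cv2.resize(B(f)[y:y+hh,x:x+w],(380,280),interpolation=cv2.INTER_CUBIC)
w=cv2.resize(B('w6.png')[130:410,90:470],(380,280))
tk=crop('top6.png',(325,205))
out=np.vstack([np.hstack([w,crop('scene6.png',p)]),np.hstack([crop('scene6.png',(k[0]+15,k[1]+10)),tk])])
cv2.imwrite('pics/m6.png',out)
E
```

```text
yaw 75.5 shift [-109.7 -192.1   -4.6] turn [ -0.04  -0.08 -22.5 ] pos [0.4619 0.2734 0.2654] t 13.2167
[322 118] [257 241] [229 218]
top6.png 278 170
scene6.png 275 83
scene6.png 197 193
```

View pics/m6.png

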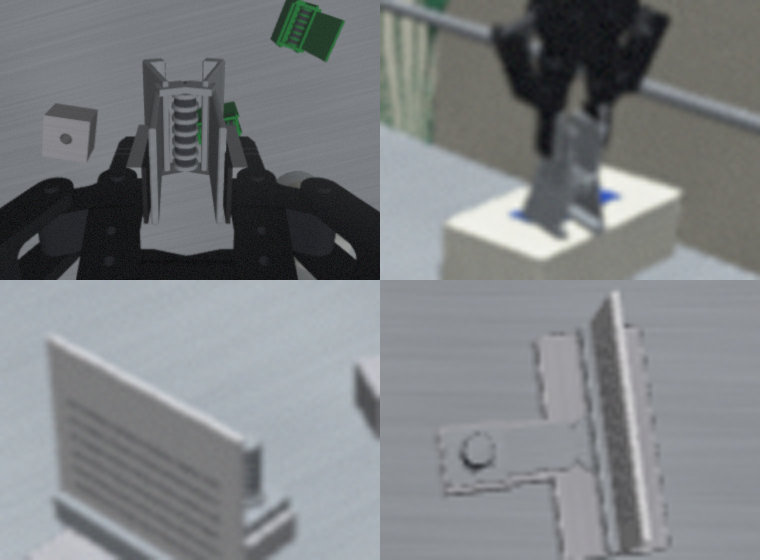

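The montage shows the clip held with parallel levers and wide-open jaws, the pin's collar flush on the tongue, and the card undisturbed. Measured opening is 27 mm, which reads as fully squeezed. Next I'll turn to the card's yaw.

Request:
apply_moves(series=[[0,0,0,0,0,-4,255],[0,0,0,0,0,-5,255],[0,0,0,0,0,-5,255],[0,0,0,0,0,-5,255],[0,0,0,0,0,-4,255],[0,0,0,0,0,0,255],[0,0,0,0,0,0,255],[0,0,0,0,0,0,255]])

```text
t: 13.88
position: [0.4621, 0.2736, 0.2661]
orientation: [0.229, -3.133, 0.0]
contact_force: [0.2, 0.2, 0.2]
opening: 0.0266
grip_force: 40.3
```

```bash
python3 - <<'E'
from h import *
im,c=load('w4.png'); ang=lambda a,b:np.degrees(np.arctan2(b[1]-a[1],b[0]-a[0]))
a,b=onz(c,(189,134),.022),onz(c,(267,268),.022); print('base',ang(a,b),np.linalg.norm(a-b))
e=onz(c,(53,200),.165); print('card end',e)
i,ct=load('top6.png'); p,q=onz(ct,(337.5,173.3),.165),onz(ct,(343.6,236),.165); print(p,q,ang(q,p),(p+q)/2)
th=np.radians(8.65); m=np.array([.5675,-.0517])-.085*np.array([-np.sin(th),np.cos(th)])
print('mid',m,'ends',m+.075*np.array([np.cos(th),np.sin(th)]),m-.075*np.array([np.cos(th),np.sin(th)]))
go([*m,.265],98.65)
E
```

```text
base 7.412187241540597 0.14171831351798875
card end [ 0.50682587 -0.14697422  0.165     ]
[ 0.65389916 -0.12915646  0.165     ] [ 0.50573292 -0.14564389  0.165     ] 6.349555728067704 [ 0.57981604 -0.13740018  0.165     ]
mid [ 0.58028384 -0.13573317] ends [ 0.65443076 -0.12445331] [ 0.50613693 -0.14701303]
yaw 98.36 shift [ -57.4 -422.1    1.1] turn [-0.01 -0.02 -0.29] pos [0.4621 0.2736 0.2661] t 13.8833
```

Request:
apply_moves(series=[[-1.5,-10,0,0,0,0,255],[-3,-22,0,0,0,0,255],[-4.5,-32,0,0,0,0,255],[-4.5,-34,0,0,0,0,255],[-4.5,-34,0,0,0,0,255],[-4.5,-34,0,0,0,0,255],[-4.5,-34,0,0,0,0,255],[-4.5,-34,0,0,0,0,255]])

```text
t: 14.55
position: [0.5281, 0.0445, 0.2664]
orientation: [-0.231, 3.133, -0.0]
contact_force: [1.0, 0.6, -0.4]
opening: 0.0266
grip_force: 40.2
```

Request:
apply_moves(series=[[-4.5,-34,0,0,0,0,255],[-4.5,-34,0,0,0,0,255],[-4.5,-34,0,0,0,0,255],[-4.5,-34,0,0,0,0,255],[-4.5,-28,0,0,0,0,255],[-4.5,-16,0,0,0,0,255],[-3.4,-8,0,0,0,0,255],[0,0,0,0,0,0,255]])

```text
t: 15.22
position: [0.5859, -0.1366, 0.2659]
orientation: [0.228, -3.133, 0.0]
contact_force: [0.4, 0.2, -0.6]
opening: 0.0268
grip_force: 40.3
```

Request:
apply_moves(series=[[0,0,0,0,0,0,255],[0,0,0,0,0,0,255],[0,0,0,0,0,0,255],[0,0,0,0,0,0,255],[0,0,0,0,0,0,255],[0,0,0,0,0,0,255],[0,0,0,0,0,0,255],[0,0,0,0,0,0,255]])

```text
t: 15.88
position: [0.5858, -0.1345, 0.2664]
orientation: [-0.233, 3.133, -0.0]
contact_force: [-0.8, 0.3, -1.1]
opening: 0.0268
grip_force: 40.3
```

```bash
python3 - <<'E'
from h import *
im,c=snap('wrist','w7.png'); s=ctrl.observe(); go([.5803,-.1357,.265],98.65,s)
th=np.radians(8.2);u=np.array([np.cos(th),np.sin(th),0]);m=np.array([.5803,-.1357,.165]);P=s['position']
print(proj(c,[m-.075*u,m,m+.075*u]), proj(c,[P,P-[0,0,.0615]]))
b=cv2.imread('pics/w7.png')[100:380,100:460]
cv2.imwrite('pics/w7c.png',cv2.resize(b,None,fx=2.1,fy=2.1))
E
```

```text
yaw 98.51 shift [ 5.6 -0.4  1.3] turn [-0.    0.   -0.14] pos [ 0.5858 -0.1345  0.2663] t 15.9333
[[275.85897933  84.78084151]
 [275.25337491 202.88609741]
 [274.75476611 301.81452074]] [[275.39997962 286.62332457]
 [275.68944252 232.27038913]]
```

View pics/w7c.png

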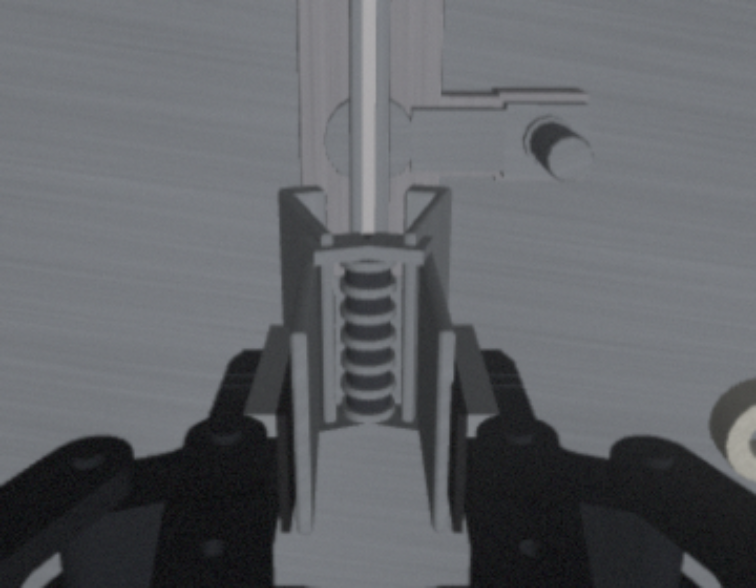

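The crop shows the card edge at crop x≈369, between jaw lips at 281 and 450 and aligned with the barrel, so it is square and centred. Now the offset along the edge.

```bash
python3 - <<'E'
from h import *
im,c=load('w7.png'); s=ctrl.observe(); P=s['position'];R=Ro.from_rotvec(s['orientation']).inv()
f=lambda x,y,z:np.round(R.apply(onz(c,(100+x/2.1,100+y/2.1),z)-P)*1e3,1)
zl=P[2]-.0615
print('lips',f(283,187,zl),f(449,187,zl)); 
for z in (.038,.042): print('barrel',f(368,258,zl+z),f(368,420,zl+z))
print('card',f(369,120,.165),f(368,230,.165))
go([.5803,-.1357,.2095],98.3)
E
```

```text
lips [ 25.2 -22.4  61.5] [25.2 20.8 61.5]
barrel [19.1 -0.1 23.5] [-20.5  -0.1  23.5]
barrel [20.5 -0.1 19.5] [-18.   -0.1  19.5]
card [ 3.630e+01 -1.000e-01  1.013e+02] [  1.   -0.4 101.3]
yaw 98.51 shift [ 5.6 -0.4 56.8] turn [-0.    0.    0.21] pos [ 0.5858 -0.1345  0.2663] t 15.9333
```

Request:
apply_moves(series=[[2.8,0,0,0,0,0,255],[2.8,0,0,0,0,0,255],[0,0,4,0,0,0,255],[0,0,6,0,0,0,255],[0,0,6,0,0,0,255],[0,0,6,0,0,0,255],[0,0,6,0,0,0,255],[0,0,3,0,0,0,255]])

```text
t: 16.6
position: [0.5797, -0.1352, 0.2336]
orientation: [0.233, -3.131, -0.001]
contact_force: [0.2, -0.7, -1.8]
opening: 0.0268
grip_force: 40.3
```

Request:
apply_moves(series=[[0,0,3,0,0,0,255],[0,0,4,0,0,0,255],[0,0,5,0,0,0,255],[0,0,5,0,0,0,255],[0,0,5,0,0,0,255],[0,0,3,0,0,0,255],[0,0,0,0,0,0,255],[0,0,0,0,0,0,255]])

```text
t: 17.27
position: [0.5801, -0.1354, 0.21]
orientation: [0.233, -3.132, -0.0]
contact_force: [0.2, -0.6, -1.0]
opening: 0.0267
grip_force: 40.3
```

Request:
apply_moves(series=[[0,0,0,0,0,0,255],[0,0,0,0,0,0,255],[0,0,0,0,0,0,255],[0,0,0,0,0,0,255],[0,0,0,0,0,0,255],[0,0,0,0,0,0,255],[0,0,0,0,0,0,255],[0,0,0,0,0,0,255]])

```text
t: 17.93
position: [0.5803, -0.1354, 0.2103]
orientation: [0.233, -3.133, -0.0]
contact_force: [-0.3, -0.4, 0.3]
opening: 0.0267
grip_force: 40.3
```

```bash
python3 - <<'E'
from h import *
im,c=snap('wrist','w8.png'); sc,cs=snap('scene','scene8.png'); go([.5803,-.1357,.2095],98.3); s=ctrl.observe();print(s['contact_force'],s['opening'],s['grip_force'])
k=proj(cs,[[.578,-.137,.165]])[0].astype(int);
w=cv2.resize(cv2.imread('pics/w8.png')[100:380,130:430],(482,450))
b=cv2.imread('pics/scene8.png')[k[1]-75:k[1]+75,k[0]-50:k[0]+50]
cv2.imwrite('pics/m8.png',np.hstack([w,cv2.resize(b,(300,450),interpolation=cv2.INTER_CUBIC)]))
E
```

```text
yaw 98.5 shift [-0.  -0.3  0.8] turn [ 0.  -0.   0.2] pos [ 0.5803 -0.1354  0.2103] t 18.0333
[ 0.22346947  0.9029882  -0.59819914] 0.026627575617369937 40.273030400276184
```

View pics/m8.png

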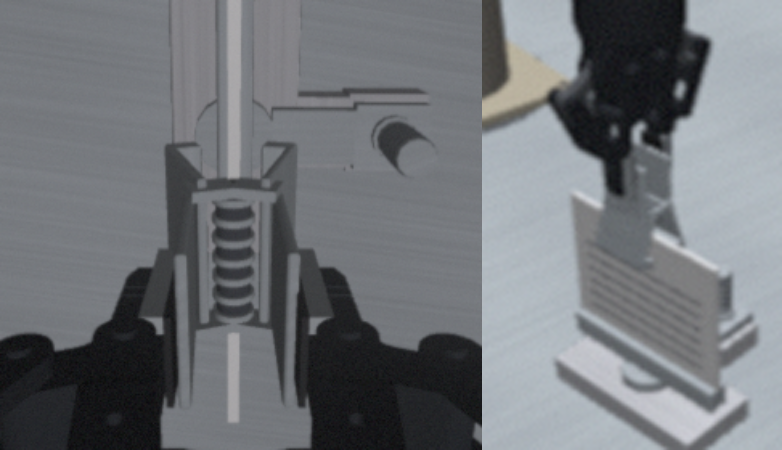

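The view shows the card edge running centred between the open jaws, with the lips well below the edge and no contact force. The pin is still home. Handing in.

```bash
python3 -c "
from rig import ctrl
print(ctrl.job_done())"
```

```text
the job is handed in; nothing more can be done
None
```

I dropped the lock pin home and let go of it, and the job is handed in with the clip held wide open and square over the middle of the card's top edge, about 17 mm of the edge inside the jaws by my estimate and no contact force measured, at 18 s of the 59 s limit.

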